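# Refit the spindle of a blood-mixer carousel

## Robot

A 6-joint arm with a two-finger parallel gripper is mounted at the origin on a cart in front of the work surface, level with it; the furniture and walls round the work are solid. World frame = base frame: x ahead of the robot, y to its left, z up, the work surface at z = 0. Lengths are in m, angles in rad, forces in N, time in s.
With the tool pointing down it reaches from about 0.3 to 0.775 m from the base axis. Payload 14.6 kg.
Tool frame: the origin (TCP) lies at the very end of the fingers, on their centre line; the grasp point (between the pads) lies 19 mm behind it; z points along the fingers, y is the line along which they close (so a half turn about z gives the same grasp; the last joint's range is limited). The gripper opens to 94 mm and grips with 3 to 60 N. Pads are 16 mm wide; open, the fingers measure 119 mm over their backs; the gripper's body (75 mm by 177 mm) begins 78 mm behind the grasp point.
Start: joints at [1.077, 0.3, 1.521, -0, 1.321, -0.067], TCP at [0.228, 0.501, 0.205] pointing down, gripper open.
Joint ranges: [-3.03, 3.03], [-0.79, 2.21], [0.23, 2.52], [-1.04, 4.18], [0, 3.07], [-2.55, 2.55]. Speed limits (rad/s): [2.22, 2.22, 2.57, 3.14, 3.14, 3.14].

## Interface

Orientations are given as [roll, pitch, yaw] about the fixed x, y, z axes, in that order (R = Rz(yaw) Ry(pitch) Rx(roll)).
In Python, from station import ctrl, cams gives the robot as it stands. The module is installed in compiled form; this text tells all that it offers.
- The arm moves only by the tool arm_command, never from a script. Its argument "plan" is a list that holds one entry, the list of rows, each a list of 7 numbers: the shift along the tool's x, y, z in shares of 0.5 m (1.0 is 0.5 m), then the turn, a rotation vector about the tool's x, y, z in a scale on which 1.0 is pi rad, then the closure, from -1 (fully open) to 1 (shut). A call has 1 to 12 rows; each row is the pose to reach, as a shift and turn from the pose commanded when the call began, along the tool's axes at that moment; what a row does not reach only later rows make up. A row lasts 1/10 s, in which the tool goes at most 50 mm and 8.59 degrees, less where a joint would pass 70% of its speed; a pose out of reach is approached as far as the arm can. No shift or turn number may pass 1 either way. A call with a gripper value outside its range is refused whole. The fingers move at their own pace and stop on an object; "squeeze" is the grip in N (left out, the last holds). Time passes only in rows, so rows that repeat a pose let the fingers close. It gives the time, the measured TCP pose, the force, the opening and the grip force at its end, in the units of the state.
- ctrl.get_obs(): the state, without advancing time (a new reading comes with each control period).
- cams.camera(name): name is "scene" or "side" or "wrist"; returns (picture, depth): 480x640x3 uint8, blue, green, red; 480x640 float32, m along the optical axis (not along the pixel's ray), 0 where there is no reading.
- cams.camera_info(name): a dict with "fx", "fy", "cx", "cy" (pixels), "world_to_cam" (4x4, takes a point from world to camera coordinates). Camera axes: x right, y down, z forward; pixel columns grow to the right and rows downward; lengths in m; the calibration is good to about 2 mm. A picture is of the moment at which its call begins: read the wrist's pose just before it. camera_info takes no time and is no camera call; for the wrist camera it gives the pose at the moment of the call.
- ctrl.hand_in(): hands the job in; it is judged then, once.
The state is a dict: "time_s": time; "qpos": joint angles; "joint_vel": joint speeds; "tau": joint torques, N m; "ee_pos": TCP position; "eef_rot": TCP orientation; "force": force on the tool from outside, world axes, zero at the start; "moment": the same for the moment, N m; "grip_width": finger opening in m; "grip_force": force on a finger pad.
Only numpy, scipy, OpenCV 4.12 (cv2) and the standard library are available. Lean on these libraries where they do the work, as an engineer would, in place of code of your own. Each camera call takes 0.05 s, during which the arm holds its last target. There are 200 camera calls.

## Task

The washed carousel of the small blood mixer lies loose on its base: take the longer of the two winged spindles from the drip stand, lower it gently through the bearing at the end of the mixer's overhead arm and through the hub of the carousel, and under light pressure turn it until its tongue drops into the drive underneath and its collar sits fully down on the arm. Do not drop it or force it against the mixer, since the drive gears are delicate. Leave the short spindle hanging, the carousel flat on its base and all other things where they are.

Things in the scene. Friction and masses are not known exactly. Their poses are not given: they have to be found in the camera images.
- mixer: blood mixer, fixed to the table: white base 150 mm deep, 136 mm wide, top 45 mm above the table; a column at its rear (+x side) carries an overhead arm (34 mm wide, 14 mm thick, top face 146 mm above the table) that reaches forward over the carousel. Origin on the table, exactly under the common vertical axis of arm bearing and drive; x points to the column, z up
- bearing (a point): centre of the upper mouth of the bearing at the arm's end, on the axis, 146 mm above the table, in the plane on which the collar must come to rest. Bore 18 mm, 14 mm long, its mouth widened to 23 mm by a tapered lead-in; axes as mixer
- drive_face (a point): point on the axis in the top face of the drive, 34 mm above the table: a steel disc sunk in a 20 mm well, cut across by one slot (6 mm wide, 10 mm deep). It stopped at any angle: the slot's direction is not measured (this point's axes are the mixer's) nor seen; half a turn of the spindle always meets it, and it takes the tongue within about 6 degrees. Gears hold it against light turning
- wheel: the carousel, loose: 106 mm aluminium disc with eight white cups (three hold vials) round a hub 33 mm across and 40 mm tall, bore 18.4 mm, tapering from 25 mm at its mouth. Origin at the centre of the hub's underside, 45 mm above the table; z up. Its foot has play within a rim on the base: the bore is up to 2 mm off the axis until a shaft centres it; it slides easily
- spindle: the longer spindle, steel, about 0.16 kg, hanging by its collar in the drip stand: round 16 mm shaft, 120 mm from collar to tip. Origin on its axis at the underside of the collar; z up along the shaft. Collar 28 mm across, 6 mm thick; above it a black flat wing grip, 34 mm broad along x, 10 mm thick along y, from 8 to 38 mm above the origin
- spindle_tip (a point): centre of the lower end of the longer spindle, 120 mm below its origin, axes as spindle. The end is a flat tongue in the plane of the wing: 10 mm long, 16 mm broad along x (14 mm at the blunt tip), 4 mm thick along y, then a cone up to the shaft. With the tongue across the drive's face the collar stays 8 mm above the arm; home, it is 8 mm deep in a slot
- short_spindle: the shorter spindle (75 mm from collar to tip, else alike), hanging in the other hole of the drip stand; to be left there. Origin at the underside of its collar
- stand: drip stand, fixed: an aluminium plate on four thin steel posts over a shallow tray, 70 mm deep, 150 mm wide, top face 140 mm above the table with two 19 mm holes 38 mm either side of the middle along its y axis. Origin on the table under its middle; either spindle may hang in either hole
- tape_roll: roll of surgical tape lying beside the mixer, 58 mm across, 25 mm tall; leave alone
- marker: marker pen lying on the other side of the mixer, 132 mm long; leave alone
- swab_box: small open carton, 61 x 62 x 59 mm, behind the mixer; leave alone
- vial_0: brown vial, 23 mm across, 46 mm tall; leave alone
- vial_1: another such vial; leave alone
- syringe: capped syringe lying on the table, 119 mm; leave alone
- tweezers: steel dressing forceps lying behind the mixer, 120 mm; leave alone
Mind the look-alikes: they are no part of the job. Leave any green look-alike of the spindle alone.

How it is judged:
By the outcome, as a careful person would: the job done as asked, in the order asked, and still so for the second after the job is handed in, with the robot touching nothing.
It also fails if it takes over 72 s, if anything falls off the work surface, if the arm or the gripper's body presses on something with over 40 N, if the wrist force passes 120 N, or if a joint passes its speed limit or range.

## Working session

There is one attempt and no reset: what is moved stays moved. The work goes in short steps, Python scripts to look and compute and a tool call to move; the robot and the scene stay as the last step left them, time stands still between calls to the robot, and variables do not carry over. Pictures are saved under pics/ and viewed, at most 10 in all, crops included, and the job is handed in when it is done.

Besides the shell and the picture viewer there is one more tool, called after "Emit:" as name([rows], argument=value, ...), one row to a line, values as JSON. arm_command: Moves the arm, as the interface text tells. Its arguments: {"type":"object","properties":{"plan":{"type":"array"},"squeeze":{"type":"number"}},"required":["plan"]}

```bash
mkdir -p pics
cat > h.py <<'E'
import numpy as np, cv2, pickle
from station import ctrl, cams
from scipy.spatial.transform import Rotation as R
def grab(n):
    i=cams.camera_info(n); p,d=cams.camera(n); return p,d,i
def world(u,v,z,i):
    return np.linalg.inv(i["world_to_cam"])@np.array([(u-i["cx"])/i["fx"]*z,(v-i["cy"])/i["fy"]*z,z,1])
def plane(u,v,h,i):
    T=np.linalg.inv(i["world_to_cam"]); d=T[:3,:3]@np.array([(u-i["cx"])/i["fx"],(v-i["cy"])/i["fy"],1]); o=T[:3,3]
    return o+d*(h-o[2])/d[2]
def cloud(d,i):
    v,u=np.mgrid[:480,:640]; T=np.linalg.inv(i["world_to_cam"])
    c=np.stack([(u-i["cx"])/i["fx"]*d,(v-i["cy"])/i["fy"]*d,d],-1)
    return c@T[:3,:3].T+T[:3,3]
E
python3 - <<'E'
from h import *
o=ctrl.get_obs(); print(o)
for n in ["scene","side","wrist"]:
    g=grab(n); pickle.dump(g,open(n+"0.pkl","wb")); cv2.imwrite(f"pics/{n}0.png",g[0]); print(n,g[2])
E
```

```text
{'time_s': 0.0, 'qpos': array([ 1.07736980e+00,  3.00493330e-01,  1.52160125e+00, -1.92382787e-06,
        1.32071454e+00, -6.65930555e-02]), 'joint_vel': array([-1.26389684e-03,  1.70787109e-04,  1.79576959e-03,  8.44670400e-04,
        6.84697942e-05, -2.21581370e-04]), 'tau': array([-2.38864442e-05, -5.31807768e+01, -3.52742743e+01,  7.08805863e-02,
        2.43749586e-02, -1.17202417e-04]), 'ee_pos': array([0.22756339, 0.50041123, 0.20486561]), 'eef_rot': array([-3.14037876e+00, -7.90892204e-05,  2.71475961e+00]), 'force': array([-0.85829466,  0.24251455, -0.87924522]), 'moment': array([-0.01213512,  0.01535946, -0.01458856]), 'grip_force': 0.0, 'grip_width': 0.09415712471857608}
scene {'fx': 617.2046607326728, 'fy': 617.2046607326728, 'cx': 315.538713035069, 'cy': 239.7104900620815, 'world_to_cam': array([[ 0.77089775, -0.63695727,  0.00144464, -0.46862128],
       [-0.44933885, -0.5454313 , -0.70753042,  0.29973938],
       [ 0.4514546 ,  0.54478448, -0.70668141,  1.40276031],
       [ 0.        ,  0.        ,  0.        ,  1.        ]])}
side {'fx': 583.8556050792935, 'fy': 583.8556050792935, 'cx': 313.8853759039134, 'cy': 239.2126672613148, 'world_to_cam': array([[-0.10607407, -0.99429733, -0.01100495,  0.0223995 ],
       [-0.53850726,  0.06674616, -0.83997314,  0.39100399],
       [ 0.83591759, -0.08317313, -0.54251637,  1.164158  ],
       [ 0.        ,  0.        ,  0.        ,  1.        ]])}
wrist {'fx': 378.96123368534444, 'fy': 378.96123368534444, 'cx': 319.26230619061215, 'cy': 239.09095996815006, 'world_to_cam': array([[ 4.15589464e-01,  9.09551913e-01, -8.45115694e-04,
        -5.49837447e-01],
       [ 8.82684425e-01, -4.03088743e-01,  2.41635411e-01,
        -2.45635929e-02],
       [ 2.19439293e-01, -1.01167101e-01, -9.70366742e-01,
         3.90839574e-01],
       [ 0.00000000e+00,  0.00000000e+00,  0.00000000e+00,
         1.00000000e+00]])}
```

View pics/scene0.png

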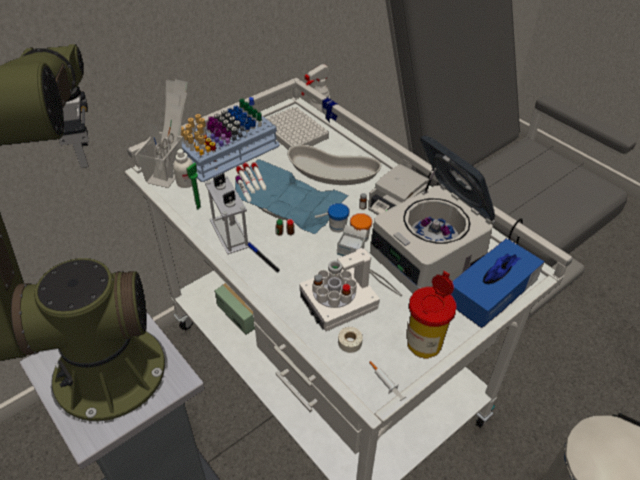

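View pics/side0.png

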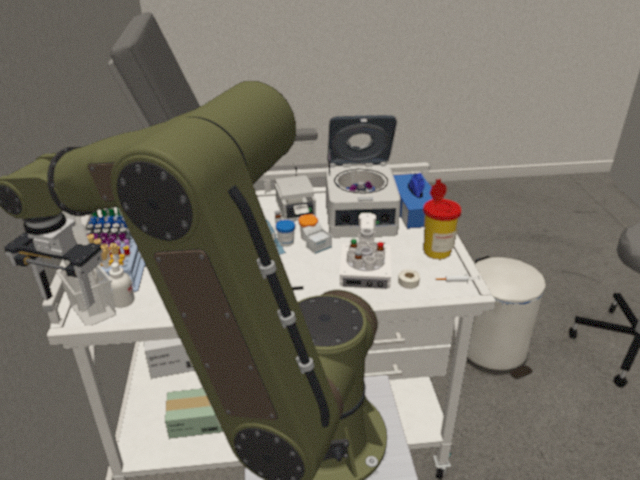

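The scene view shows the stand at about (228,195), with two black grips at (222,181) and (229,197). The mixer's arm is at about (350,265). The green look-alike is at (193,185). I'll enlarge the crops.

Run:
```python
from h import *
p,d,i=pickle.load(open("scene0.pkl","rb"))
a=cv2.resize(p[165:260,180:280],None,fx=4,fy=6,interpolation=cv2.INTER_CUBIC)
a=cv2.resize(p[165:260,190:265],(400,507),interpolation=cv2.INTER_CUBIC)
b=cv2.resize(p[240:335,295:370],(400,507),interpolation=cv2.INTER_CUBIC)
cv2.imwrite("pics/c1.png",np.hstack([a,b]))
X=cloud(d,i)
for nm,(u0,u1,v0,v1),(z0,z1) in [("standtop",(195,260,165,260),(.135,.143)),("grips",(195,260,165,260),(.165,.2)),("armtop",(295,390,240,335),(.142,.15)),("base",(295,390,260,335),(.042,.047))]:
    s=X[v0:v1,u0:u1].reshape(-1,3); s=s[(s[:,2]>z0)&(s[:,2]<z1)]
    print(nm,len(s),s.mean(0) if len(s) else 0, cv2.minAreaRect(s[:,:2].astype(np.float32)*1000) if len(s)>3 else 0)
```

```text
standtop 543 [0.45757869 0.19126764 0.13994327] ((470.32855224609375, 231.261962890625), (222.67294311523438, 69.05528259277344), 77.63955688476562)
grips 151 [0.46193737 0.19695528 0.17368286] ((463.055419921875, 198.22592163085938), (93.05443572998047, 33.544010162353516), 74.95172882080078)
armtop 428 [ 0.56057877 -0.18598895  0.14593667] ((556.813232421875, -180.9200439453125), (46.90659713745117, 107.24269104003906), 74.89209747314453)
base 780 [ 0.51987057 -0.20417612  0.04464595] ((573.171630859375, -187.55490112304688), (139.7292022705078, 240.6165771484375), 78.30233001708984)
```

View pics/c1.png

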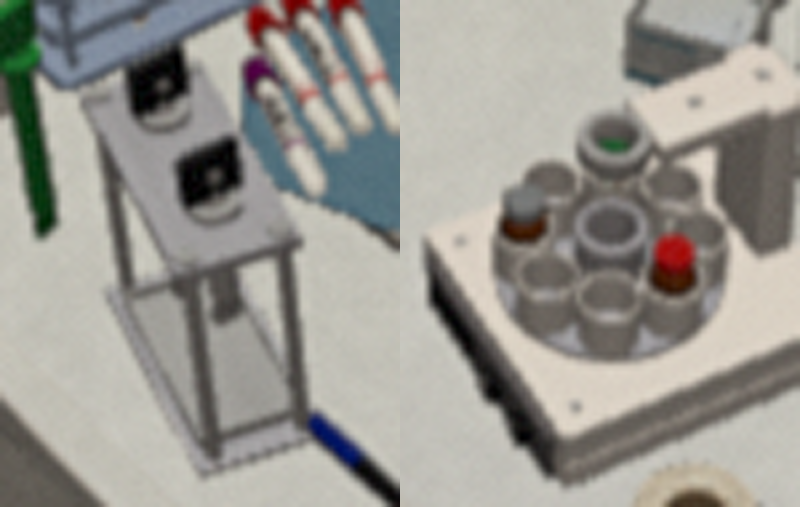

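View pics/wrist0.png

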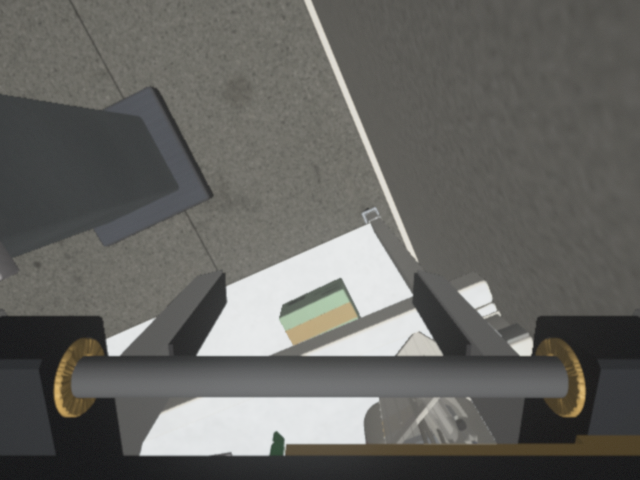

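Left crop: the stand has a far grip at about (221,180) and a near grip at about (230,197). A shaft end shows under the plate near (232,225). Right crop: the bearing ring is at about (335,266), the hub mouth at about (334,281), and the arm runs up and to the right. Next I'll compute positions and find which spindle is the long one.

Run:
```python
from h import *
p,d,i=pickle.load(open("scene0.pkl","rb")); X=cloud(d,i)
def proj(P):
    c=i["world_to_cam"]@np.append(P,1); return (c[:2]/c[2]*i["fx"]+[i["cx"],i["cy"]]).round(1)
s=X[165:260,195:260].reshape(-1,3)
for z0,z1,nm in[(.136,.143,"top"),(.165,.2,"grips")]:
    q=s[(s[:,2]>z0)&(s[:,2]<z1)&(s[:,1]<.31)]
    _,lab,c=cv2.kmeans(q[:,:2].astype(np.float32),1 if nm=="top" else 2,None,(3,50,1e-6),5,cv2.KMEANS_PP_CENTERS)
    for k in range(len(c)):
        t=q[lab[:,0]==k]; print(nm,len(t),t.mean(0),t[:,2].max(),cv2.minAreaRect(t[:,:2].astype(np.float32)*1000))
# plate corners from crop: near corners at crop (195,262),(300,240); far-left (82,100)
f=lambda x,y,o:(o[0]+x*75/400,o[1]+y*95/507)
for c in [(195,264),(300,240),(82,98),(190,65)]:
    u,v=f(*c,(190,165)); print("plate",plane(u,v,.14,i)[:2])
for nm,c in [("near collar",(212,200)),("far collar",(160,110))]:
    u,v=f(*c,(190,165)); P=plane(u,v,.146,i); print(nm,P)
    for z in (.14,.065,.02): print(z,proj([P[0],P[1],z]))
for nm,(x,y),z in [("bearing",(214,130),.146),("hub",(210,222),.085),("arm a",(228,100),.146),("arm far",(355,43),.146),("arm near",(272,155),.146)]:
    u,v=f(x,y,(295,240)); print(nm,(u,v),plane(u,v,z,i))
q=X[240:300,295:390].reshape(-1,3); q=q[(q[:,2]>.143)&(q[:,2]<.149)]
print(cv2.fitLine(q[:,:2].astype(np.float32),cv2.DIST_HUBER,0,.001,.001).ravel())
q=q[np.hypot(*(q[:,:2]-np.median(q[:,:2],0)).T)<.15]; r=(cv2.minAreaRect(q[:,:2].astype(np.float32)*1000)); print(r,cv2.boxPoints(r))
b=X[240:335,290:390].reshape(-1,3); b=b[(abs(b[:,2]-.045)<.003)&(np.hypot(b[:,0]-.53,b[:,1]+.2)<.13)]
r=cv2.minAreaRect(b[:,:2].astype(np.float32)*1000);print(r,cv2.boxPoints(r))
im=cv2.resize(p[195:260,205:260],(660,600),interpolation=cv2.INTER_CUBIC); im=cv2.convertScaleAbs(im,alpha=1.3);cv2.imwrite("pics/c2.png",im)
```

```text
top 520 [0.45758697 0.1898438  0.1400924 ] 0.14299573193019866 ((463.7793273925781, 199.32611083984375), (157.2458038330078, 66.07275390625), 75.65485382080078)
grips 79 [0.45321935 0.16171149 0.17355741] 0.18545310935209858 ((453.188720703125, 162.1318359375), (14.03899097442627, 34.80113983154297), 86.14532470703125)
grips 72 [0.47150297 0.23562555 0.17382052] 0.18120333773198904 ((472.4073791503906, 238.10787963867188), (34.415382385253906, 14.77779483795166), 2.105268716812134)
plate [0.42564521 0.1349716 ]
plate [0.47406878 0.1171175 ]
plate [0.45052724 0.27405311]
plate [0.50704024 0.26137977]
near collar [0.45431313 0.16207727 0.146     ]
0.14 [230.  204.2]
0.065 [232.7 225.2]
0.02 [234.2 237.2]
far collar [0.47219129 0.23481327 0.146     ]
0.14 [220.2 187.3]
0.065 [223.2 208.3]
0.02 [224.9 220.2]
bearing (335.125, 264.35897435897436) [ 0.52202632 -0.17531808  0.146     ]
hub (334.375, 281.59763313609466) [ 0.521778   -0.17507665  0.085     ]
arm a (337.75, 258.73767258382645) [ 0.53857125 -0.16562768  0.146     ]
arm far (361.5625, 248.05719921104537) [ 0.60560983 -0.17539165  0.146     ]
arm near (346.0, 269.043392504931) [ 0.53180601 -0.20250327  0.146     ]
[ 0.97365445 -0.22802854  0.5599888  -0.18532424]
((555.8328857421875, -183.01730346679688), (41.865943908691406, 106.329345703125), 74.44987487792969) [[ 499.0025  -188.9316 ]
 [ 601.43976 -217.43651]
 [ 612.66327 -177.10301]
 [ 510.226   -148.5981 ]]
((531.4969482421875, -178.64984130859375), (139.7528839111328, 155.84381103515625), 78.58258819580078) [[ 441.28464 -231.71844]
 [ 594.04443 -262.56854]
 [ 621.7092  -125.58124]
 [ 468.94946  -94.73114]]
```

View pics/c2.png

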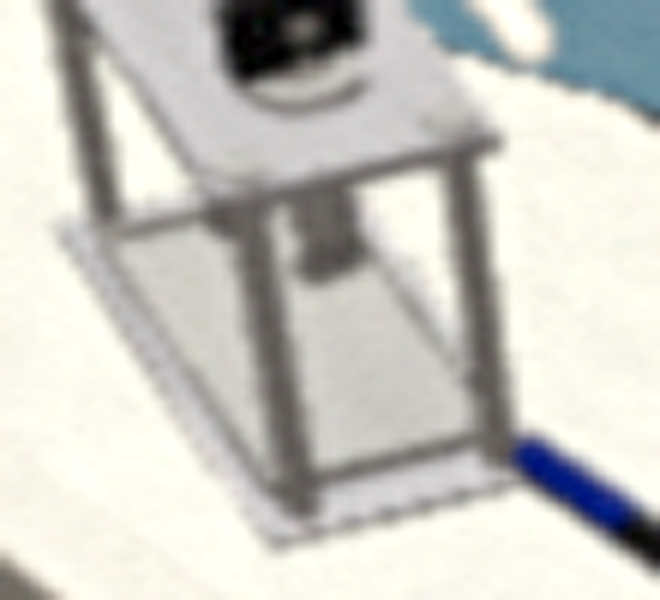

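The near shaft ends at about (232,225), which is z≈65 mm, so the near one is the short spindle. The far shaft's dark end shows at about (225,219), which fits z≈20 mm, so the far one is the long spindle, at about (0.472, 0.236). I'll use the wrist camera to refine this.

```bash
cat >> h.py <<'E'
def tool(o=None):
    o=o or ctrl.get_obs(); T=np.eye(4); T[:3,:3]=R.from_euler("xyz",o["eef_rot"]).as_matrix(); T[:3,3]=o["ee_pos"]; return T
def togo(p,yaw,T=None):
    T=tool() if T is None else T
    G=R.from_euler("xyz",[np.pi,0,yaw]).as_matrix()
    return (T[:3,:3].T@(np.array(p)-T[:3,3])*1000).round(1), R.from_matrix(T[:3,:3].T@G).as_rotvec().round(4)
E
python3 - <<'E'
from h import *
T=tool(); i=cams.camera_info("wrist"); C=np.linalg.inv(np.linalg.inv(np.linalg.inv(i["world_to_cam"]))@np.eye(4)) 
C=np.linalg.inv(T)@np.linalg.inv(i["world_to_cam"]); print("cam in tool",C.round(3))
c=np.linalg.inv(C)@[0,0,.1,1]; print("100mm below tcp px",c[:2]/c[2]*i["fx"]+[i["cx"],i["cy"]])
p,d,s=pickle.load(open("scene0.pkl","rb")); X=cloud(d,s)
for nm,ctr in [("stand",(.472,.236)),("mixer",(.522,-.175))]:
    r=np.hypot(X[...,0]-ctr[0],X[...,1]-ctr[1])
    for lo,hi in[(0,.06),(.06,.1),(.1,.15),(.15,.2)]:
        m=(r>=lo)&(r<hi)&(d>0); k=np.argsort(np.where(m,X[...,2],-1).ravel())[-40]; print(nm,lo,hi,X.reshape(-1,3)[k])
for z in(.32,): print(togo([.40,.24,z],np.pi))
E
```

```text
cam in tool [[-0.002 -0.97  -0.242  0.07 ]
 [ 1.    -0.002 -0.     0.   ]
 [-0.    -0.242  0.97  -0.18 ]
 [ 0.     0.     0.     1.   ]]
100mm below tcp px [318.9721491  239.02484738]
stand 0 0.06 [0.47344767 0.23601825 0.17396479]
stand 0.06 0.1 [0.45748071 0.16083921 0.17387655]
stand 0.1 0.15 [0.44812175 0.34484315 0.15365934]
stand 0.15 0.2 [0.64247825 0.3284914  0.05874478]
mixer 0 0.06 [ 0.55272819 -0.18582103  0.14867964]
mixer 0.06 0.1 [ 0.6055374  -0.17689926  0.14743721]
mixer 0.1 0.15 [ 0.46177417 -0.3119486   0.0320644 ]
mixer 0.15 0.2 [ 0.60877158 -0.35146266  0.14894212]
(array([-264.8, -165.9, -114.8]), array([-8.000e-04, -2.000e-04, -4.268e-01]))
```

```bash
python3 -c "
from h import *
print(togo([.472,.2355,.27],np.pi))"
```

```text
(array([-332.2, -140.1,  -64.9]), array([-8.000e-04, -2.000e-04, -4.268e-01]))
```

Units first: shifts go in shares of 0.5 m and turns go in shares of pi rad. So -332 mm / 500 = -0.664, -140 mm / 500 = -0.28, -0.427 rad / 3.1416 = -0.1359.

Emit:
arm_command([
  [[0, 0, -0.09, 0, 0, 0, -1], [-0.09, -0.04, -0.13, -0.0003, 0, -0.0318, -0.6], [-0.18, -0.076, -0.13, -0.0003, 0, -0.0637, -0.4], [-0.27, -0.114, -0.13, -0.0003, 0, -0.0955, -0.4], [-0.36, -0.152, -0.13, -0.0003, 0, -0.1359, -0.4], [-0.45, -0.19, -0.13, -0.0003, 0, -0.1359, -0.4], [-0.54, -0.228, -0.13, -0.0003, 0, -0.1359, -0.4], [-0.62, -0.262, -0.13, -0.0003, 0, -0.1359, -0.4], [-0.664, -0.28, -0.13, -0.0003, 0, -0.1359, -0.4], [-0.664, -0.28, -0.13, -0.0003, 0, -0.1359, -0.4], [-0.664, -0.28, -0.13, -0.0003, 0, -0.1359, -0.4], [-0.664, -0.28, -0.13, -0.0003, 0, -0.1359, -0.4]],
])

```text
time_s: 1.35
ee_pos: [0.4713, 0.2365, 0.2704]
eef_rot: [3.141, 0.0, -3.14]
force: [0.7, 0.0, -0.6]
grip_width: 0.0658
grip_force: 0.0
```

Run:
```python
from h import *
o=ctrl.get_obs(); print(o["time_s"],o["ee_pos"],o["eef_rot"],o["grip_width"],o["qpos"],o["joint_vel"].round(3))
g=grab("wrist"); pickle.dump(g,open("w1.pkl","wb")); p,d,i=g; cv2.imwrite("pics/w1.png",p)
X=cloud(d,i); 
for z0,z1 in [(.17,.187),(.142,.149),(.136,.1415)]:
    m=((X[...,2]>z0)&(X[...,2]<z1)&(np.hypot(X[...,0]-.472,X[...,1]-.2355)<.03)).astype(np.uint8)
    q=X[m>0]; 
    if len(q)>5:print(z0,len(q),q.mean(0),np.median(q[:,2]),cv2.minAreaRect(q[:,:2].astype(np.float32)*1000))
```

```text
1.35 [0.47133748 0.23653077 0.27042373] [ 3.14051624e+00  3.45007882e-05 -3.14044401e+00] 0.06576491436641807 [ 3.95146672e-01  2.06116673e-01  1.48737813e+00  9.88176235e-04
  1.44765284e+00 -1.17691948e+00] [ 0.009 -0.003 -0.002  0.    -0.    -0.004]
0.17 583 [0.47199978 0.2385548  0.17784898] 0.17811018868599982 ((472.75732421875, 238.61026000976562), (33.370697021484375, 9.974830627441406), 2.5605387687683105)
0.142 495 [0.47197004 0.23748859 0.14590472] 0.14642296095117058 ((470.7668762207031, 235.34182739257812), (50.67564010620117, 58.974552154541016), 24.31599235534668)
0.136 2503 [0.46932849 0.23424223 0.14048982] 0.1405426288262145 ((472.1337890625, 235.34970092773438), (59.180763244628906, 59.565208435058594), 0.3354635238647461)
```

View pics/w1.png

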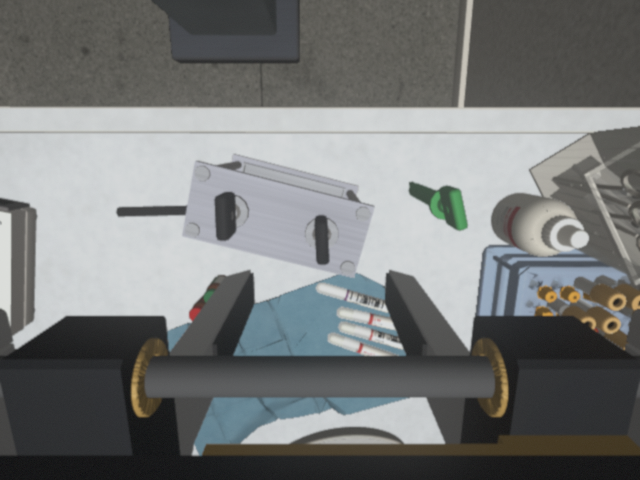

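The wrist view shows the long spindle's wing at (322,240) and the short one's at (225,216). The green look-alike is at (450,205), well clear. Next I descend.

```bash
python3 -c "
from h import *
print(togo([.4725,.2385,.152],np.pi+.045))"
```

```text
(array([ -1.2,   1.8, 118.5]), array([ 0.001 ,  0.0002, -0.0435]))
```

To row units: 118 mm / 500 = 0.236, 105 mm / 500 = 0.21, 0.001 rad / 3.1416 = 0.0003.

Emit:
arm_command([
  [[0, 0, 0.04, 0.0003, 0, -0.014, -0.4], [-0.002, 0.004, 0.1, 0.0003, 0, -0.014, -0.4], [-0.002, 0.004, 0.16, 0.0003, 0, -0.014, -0.4], [-0.002, 0.004, 0.21, 0.0003, 0, -0.014, -0.4], [-0.002, 0.004, 0.236, 0.0003, 0, -0.014, -0.4], [-0.002, 0.004, 0.236, 0.0003, 0, -0.014, -0.4], [-0.002, 0.004, 0.236, 0.0003, 0, -0.014, -0.4]],
])

```text
time_s: 2.1
ee_pos: [0.4732, 0.2384, 0.1535]
eef_rot: [3.141, 0.001, -3.097]
force: [-0.2, 0.5, 0.5]
grip_width: 0.0659
grip_force: 0.0
```

Closing on the wing.

To row units: 1 mm / 500 = 0.002.

Emit:
arm_command([
  [[0, 0, 0.002, 0, 0, 0, 0.3], [0, 0, 0.002, 0, 0, 0, 0.6], [0, 0, 0.002, 0, 0, 0, 0.8], [0, 0, 0.002, 0, 0, 0, 1], [0, 0, 0.002, 0, 0, 0, 1], [0, 0, 0.002, 0, 0, 0, 1], [0, 0, 0.002, 0, 0, 0, 1], [0, 0, 0.002, 0, 0, 0, 1], [0, 0, 0.002, 0, 0, 0, 1]],
], squeeze=30)

```text
time_s: 3.0
ee_pos: [0.473, 0.2379, 0.1514]
eef_rot: [-3.142, 0.0, -3.097]
force: [-0.1, -0.1, -1.0]
grip_width: 0.01
grip_force: 30.0
```

To row units: -170 mm / 500 = -0.34, -158 mm / 500 = -0.316.

Emit:
arm_command([
  [[0, 0, -0.02, 0, 0, 0, 1], [0, 0, -0.06, 0, 0, 0, 1], [0, 0, -0.12, 0, 0, 0, 1], [0, 0, -0.19, 0, 0, 0, 1], [0, 0, -0.26, 0, 0, 0, 1], [0, 0, -0.316, 0, 0, 0, 1], [0, 0, -0.34, 0, 0, 0, 1], [0, 0, -0.34, 0, 0, 0, 1], [0, 0, -0.34, 0, 0, 0, 1]],
])

```text
time_s: 3.9
ee_pos: [0.4727, 0.2378, 0.3201]
eef_rot: [-3.141, -0.001, -3.097]
force: [0.2, 0.2, -1.4]
grip_width: 0.0098
grip_force: 30.0
```

Run:
```python
from h import *
o=ctrl.get_obs(); print(o["ee_pos"],o["eef_rot"],o["grip_width"],o["force"],o["moment"])
print(togo([.425,-.15,.32],np.pi-.2))
print(togo([.522,-.175,.32],np.pi-.2))
```

```text
[0.47267276 0.23776244 0.32009571] [-3.14090263e+00 -1.43395724e-03 -3.09743078e+00] 0.009812753094868674 [ 0.24001233  0.24449392 -1.42102575] [ 0.02881295  0.05530965 -0.01225806]
(array([  64.7, -385.3,    0.5]), array([-0.0009, -0.0013,  0.2442]))
(array([-3.110e+01, -4.145e+02,  3.000e-01]), array([-0.0009, -0.0013,  0.2442]))
```

To row units: -332 mm / 500 = -0.664, -325 mm / 500 = -0.65.

Emit:
arm_command([
  [[0, -0.04, 0, 0, 0, 0, 1], [0, -0.11, 0, 0, 0, 0, 1], [-0.006, -0.19, 0, 0, 0, 0, 1], [-0.012, -0.27, 0, 0, 0, 0, 1], [-0.02, -0.35, 0, 0, 0, 0, 1], [-0.024, -0.43, 0, 0, 0, 0, 1], [-0.024, -0.51, 0, 0, 0, 0, 1], [-0.024, -0.59, 0, 0, 0, 0, 1], [-0.024, -0.65, 0, 0, 0, 0, 1], [-0.024, -0.664, 0, 0, 0, 0, 1], [-0.024, -0.664, 0, 0, 0, 0, 1], [-0.024, -0.664, 0, 0, 0, 0, 1]],
])

```text
time_s: 5.1
ee_pos: [0.4995, -0.0924, 0.3207]
eef_rot: [3.141, -0.001, -3.097]
force: [-0.4, 1.2, -1.8]
grip_width: 0.0098
grip_force: 30.0
```

Run:
```python
from h import *
o=ctrl.get_obs(); print(o["ee_pos"],o["eef_rot"],o["qpos"])
W=grab("wrist"); S=grab("scene"); pickle.dump((o,W,S),open("w2.pkl","wb"))
a=cv2.resize(W[0][150:350,180:400],(600,545),interpolation=cv2.INTER_CUBIC); cv2.imwrite("pics/w2.png",a)
def proj(P,i):
    c=i["world_to_cam"]@np.append(P,1); return (c[:2]/c[2]*i["fx"]+[i["cx"],i["cy"]]).round(1)
e=o["ee_pos"]
print("tip px",proj(e-[0,0,.131],W[2]),proj(e-[0,0,.131],S[2]),"bearing",proj([.522,-.175,.146],W[2]))
X=cloud(W[1],W[2]); q=X[(abs(X[...,2]-.146)<.003)&(np.hypot(X[...,0]-.55,X[...,1]+.18)<.1)]
print(len(q),np.median(q[:,2])); r=cv2.minAreaRect(q[:,:2].astype(np.float32)*1000); print(r,cv2.boxPoints(r))
```

```text
[ 0.49946242 -0.09237168  0.32073406] [ 3.14103327e+00 -9.39114720e-04 -3.09690851e+00] [-2.55132564e-01  1.42606733e-01  1.44792935e+00  2.57113309e-04
  1.55211900e+00 -1.87061771e+00]
tip px [319. 230.] [305.1 236.1] bearing [232.4 239.4]
2921 0.14650930189729217
((554.6298828125, -182.84786987304688), (43.566158294677734, 102.49285125732422), 79.72808837890625) [[ 500.32043 -195.14355]
 [ 601.1706  -213.42007]
 [ 608.93933 -170.55219]
 [ 508.08917 -152.27567]]
```

View pics/w2.png

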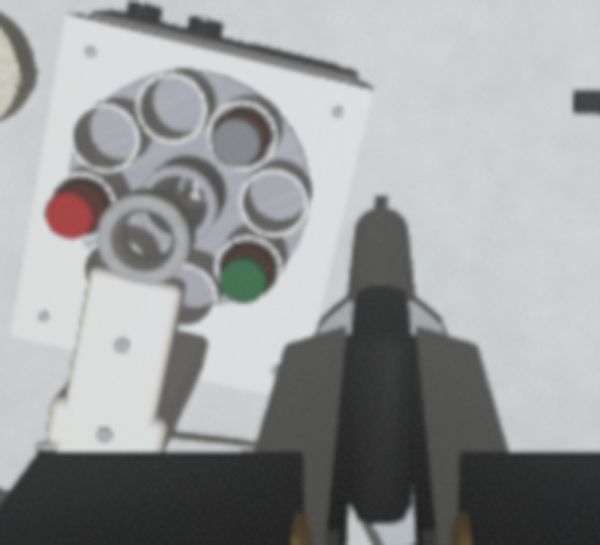

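The tip is at about (319.7,222), which agrees with its predicted near edge at about (319,221.4), so the spindle axis is on the tool axis. The bearing ring's centre is at about (233.1,237). I'll refine that by rectifying the image onto z=146 mm.

Run:
```python
from h import *
o,W,S=pickle.load(open("w2.pkl","rb")); i=W[2]; print(plane(233.1,236.9,.146,i))
def rect(g,c,z,s=.00025,n=320):
    k=np.arange(n)-n/2; xx,yy=np.meshgrid(c[0]+k*s,c[1]+k*s)
    P=np.stack([xx,yy,np.full_like(xx,z),np.ones_like(xx)],-1)@g[2]["world_to_cam"].T
    return cv2.remap(g[0],(P[...,0]/P[...,2]*g[2]["fx"]+g[2]["cx"]).astype(np.float32),(P[...,1]/P[...,2]*g[2]["fy"]+g[2]["cy"]).astype(np.float32),cv2.INTER_CUBIC)
ims=[]
for nm,g in(("wrist",W),("scene",S)):
  for nn,z,rs in (("ring",.146,[(62,74),(42,50)]),("hub",.085,[(60,72),(46,54)])):
    c=(.522,-.175); im=rect(g,c,z); ims.append(im); gr=cv2.GaussianBlur(cv2.cvtColor(im,cv2.COLOR_BGR2GRAY),(0,0),2)
    for r in rs:
        h=cv2.HoughCircles(gr,cv2.HOUGH_GRADIENT_ALT,1,15,param1=60,param2=.3,minRadius=r[0],maxRadius=r[1])
        if h is not None:
            for q in h[0][:3]: print(nm,nn,r,np.round([c[0]+(q[0]-160)*.00025,c[1]+(q[1]-160)*.00025,q[2]*.25],4))
cv2.imwrite("pics/r.png",np.vstack([np.hstack(ims[:2]),np.hstack(ims[2:])])[:, :])
print(togo([.522,-.175,.32],np.pi+.045))
```

```text
[ 0.5195055  -0.17431662  0.146     ]
wrist ring (62, 74) [ 0.52   -0.175  16.3879]
wrist ring (42, 50) [ 0.5205 -0.1752 11.28  ]
wrist hub (60, 72) [ 0.5432 -0.1487 16.7514]
wrist hub (46, 54) [ 0.491  -0.1495 12.4403]
wrist hub (46, 54) [ 0.5362 -0.1892 13.0497]
wrist hub (46, 54) [ 0.547  -0.1458 12.2004]
(array([-18.6, -83.8,   1.2]), array([ 0.0002, -0.0001,  0.0006]))
```

To row units: -84 mm / 500 = -0.168, -80 mm / 500 = -0.16.

Emit:
arm_command([
  [[-0.012, -0.06, 0, 0, 0, 0, 1], [-0.024, -0.12, 0, 0, 0, 0, 1], [-0.034, -0.16, 0.01, 0, 0, 0, 1], [-0.034, -0.168, 0.03, 0, 0, 0, 1], [-0.034, -0.168, 0.04, 0, 0, 0, 1], [-0.034, -0.168, 0.04, 0, 0, 0, 1], [-0.034, -0.168, 0.04, 0, 0, 0, 1]],
])

```text
time_s: 5.9
ee_pos: [0.5203, -0.1754, 0.3018]
eef_rot: [-3.142, 0.001, -3.096]
force: [-0.2, -0.1, -1.3]
grip_width: 0.0097
grip_force: 30.0
```

Run:
```python
from h import *
o=ctrl.get_obs(); print(o["ee_pos"],o["eef_rot"],o["force"],o["moment"])
S=grab("scene");W=grab("wrist");s=grab("side")
a=cv2.resize(S[0][220:320,290:390],(500,500),interpolation=cv2.INTER_CUBIC)
b=cv2.resize(W[0][170:310,280:360],(286,500),interpolation=cv2.INTER_CUBIC)
cv2.imwrite("pics/w3.png",np.hstack([a,b]))
def proj(P,i):
    c=i["world_to_cam"]@np.append(P,1); return (c[:2]/c[2]*i["fx"]+[i["cx"],i["cy"]]).round(1)
e=o["ee_pos"]; print("tip px",proj(e-[0,0,.131],W[2]),proj(e-[0,0,.131],S[2]),togo([.5205,-.1752,.30],np.pi+.045))
```

```text
[ 0.52028993 -0.17537327  0.30182116] [-3.14154299e+00  5.91522354e-04 -3.09620164e+00] [-0.19743634 -0.11560975 -1.28773845] [ 0.0360275   0.02560402 -0.00908428]
tip px [319.4 229.6] [334.8 257.4] (array([-0.1,  0.7,  2. ]), array([-0.0004,  0.001 , -0.0001]))
```

View pics/w3.png

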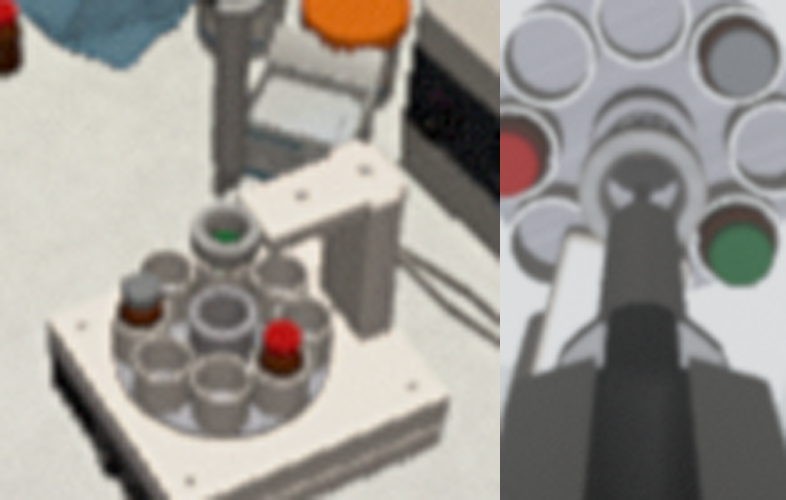

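The scene view shows the tip at about (335.6,258.6), directly over the ring mouth at about (335.2,265.6). I lower gently.

To row units: 35 mm / 500 = 0.07, 32 mm / 500 = 0.064.

Emit:
arm_command([
  [[0, 0, 0.01, 0, 0, 0, 1], [0, 0, 0.02, 0, 0, 0, 1], [0, 0, 0.03, 0, 0, 0, 1], [0, 0, 0.04, 0, 0, 0, 1], [0, 0, 0.046, 0, 0, 0, 1], [0, 0, 0.052, 0, 0, 0, 1], [0, 0, 0.058, 0, 0, 0, 1], [0, 0, 0.064, 0, 0, 0, 1], [0, 0, 0.07, 0, 0, 0, 1], [0, 0, 0.07, 0, 0, 0, 1]],
])

```text
time_s: 7.05
ee_pos: [0.5202, -0.1764, 0.266]
eef_rot: [3.141, -0.0, -3.097]
force: [-0.2, 0.0, -1.4]
grip_width: 0.0096
grip_force: 30.0
```

To row units: 14 mm / 500 = 0.028, 12 mm / 500 = 0.024.

Emit:
arm_command([
  [[0, 0, 0.006, 0, 0, 0, 1], [0, 0, 0.012, 0, 0, 0, 1], [0, 0, 0.018, 0, 0, 0, 1], [0, 0, 0.024, 0, 0, 0, 1], [0, 0, 0.028, 0, 0, 0, 1], [0, 0, 0.028, 0, 0, 0, 1]],
])

```text
time_s: 7.65
ee_pos: [0.5202, -0.1764, 0.2521]
eef_rot: [3.141, -0.0, -3.097]
force: [0.3, -0.4, -1.6]
grip_width: 0.0099
grip_force: 30.0
```

To row units: 31 mm / 500 = 0.062, 28 mm / 500 = 0.056.

Emit:
arm_command([
  [[0, 0, 0.008, 0, 0, 0, 1], [0, 0, 0.016, 0, 0, 0, 1], [0, 0, 0.024, 0, 0, 0, 1], [0, 0, 0.032, 0, 0, 0, 1], [0, 0, 0.04, 0, 0, 0, 1], [0, 0, 0.048, 0, 0, 0, 1], [0, 0, 0.056, 0, 0, 0, 1], [0, 0, 0.062, 0, 0, 0, 1], [0, 0, 0.062, 0, 0, 0, 1]],
])

```text
time_s: 8.55
ee_pos: [0.5202, -0.1764, 0.221]
eef_rot: [3.141, -0.0, -3.097]
force: [0.3, -0.5, -1.8]
grip_width: 0.0098
grip_force: 30.0
```

Tip at about 90 mm. Now slowly into the hub.

To row units: 16 mm / 500 = 0.032, 14 mm / 500 = 0.028.

Emit:
arm_command([
  [[0, 0, 0.004, 0, 0, 0, 1], [0, 0, 0.008, 0, 0, 0, 1], [0, 0, 0.012, 0, 0, 0, 1], [0, 0, 0.016, 0, 0, 0, 1], [0, 0, 0.02, 0, 0, 0, 1], [0, 0, 0.024, 0, 0, 0, 1], [0, 0, 0.028, 0, 0, 0, 1], [0, 0, 0.032, 0, 0, 0, 1], [0, 0, 0.032, 0, 0, 0, 1]],
])

```text
time_s: 9.45
ee_pos: [0.5202, -0.1764, 0.2052]
eef_rot: [3.141, -0.0, -3.097]
force: [0.1, -0.2, -1.3]
grip_width: 0.0099
grip_force: 30.0
```

To row units: 22 mm / 500 = 0.044, 20 mm / 500 = 0.04.

Emit:
arm_command([
  [[0, 0, 0.004, 0, 0, 0, 1], [0, 0, 0.01, 0, 0, 0, 1], [0, 0, 0.016, 0, 0, 0, 1], [0, 0, 0.022, 0, 0, 0, 1], [0, 0, 0.028, 0, 0, 0, 1], [0, 0, 0.034, 0, 0, 0, 1], [0, 0, 0.04, 0, 0, 0, 1], [0, 0, 0.044, 0, 0, 0, 1], [0, 0, 0.044, 0, 0, 0, 1]],
])

```text
time_s: 10.35
ee_pos: [0.5202, -0.1764, 0.1832]
eef_rot: [3.141, -0.0, -3.097]
force: [0.1, -0.2, -1.2]
grip_width: 0.0102
grip_force: 30.0
```

To row units: 16 mm / 500 = 0.032, 15 mm / 500 = 0.03.

Emit:
arm_command([
  [[0, 0, 0.006, 0, 0, 0, 1], [0, 0, 0.012, 0, 0, 0, 1], [0, 0, 0.018, 0, 0, 0, 1], [0, 0, 0.024, 0, 0, 0, 1], [0, 0, 0.028, 0, 0, 0, 1], [0, 0, 0.03, 0, 0, 0, 1], [0, 0, 0.032, 0, 0, 0, 1], [0, 0, 0.032, 0, 0, 0, 1]],
])

```text
time_s: 11.15
ee_pos: [0.5203, -0.1764, 0.1674]
eef_rot: [-3.142, 0.0, -3.097]
force: [0.8, -0.7, -1.1]
grip_width: 0.0095
grip_force: 30.0
```

To row units: 2.2 mm / 500 = 0.0044, 2 mm / 500 = 0.004.

Emit:
arm_command([
  [[0, 0, 0.001, 0, 0, 0, 1], [0, 0, 0.002, 0, 0, 0, 1], [0, 0, 0.003, 0, 0, 0, 1], [0, 0, 0.004, 0, 0, 0, 1], [0, 0, 0.0044, 0, 0, 0, 1], [0, 0, 0.0044, 0, 0, 0, 1]],
])

```text
time_s: 11.75
ee_pos: [0.5203, -0.1764, 0.1653]
eef_rot: [-3.142, 0.0, -3.097]
force: [-0.2, 0.4, -1.4]
grip_width: 0.0099
grip_force: 30.0
```

Emit:
arm_command([
  [[0, 0, 0.0006, 0, 0, 0, 1], [0, 0, 0.0012, 0, 0, 0, 1], [0, 0, 0.0018, 0, 0, 0, 1], [0, 0, 0.0018, 0, 0, 0, 1]],
])

```text
time_s: 12.15
ee_pos: [0.5205, -0.1765, 0.1647]
eef_rot: [-3.141, 0.001, -3.097]
force: [0.3, 0.8, 3.5]
grip_width: 0.0099
grip_force: 30.0
```

Contact came at 8 mm above home, as expected with the tongue lying across the drive face. Next I turn under light pressure, about 12° per call.

To row units: 0.3 mm / 500 = 0.0006, 0.15 rad / 3.1416 = 0.0477.

Emit:
arm_command([
  [[0, 0, 0.0006, 0, 0, 0.0159, 1], [0, 0, 0.0006, 0, 0, 0.0318, 1], [0, 0, 0.0006, 0, 0, 0.0477, 1], [0, 0, 0.0006, 0, 0, 0.0637, 1], [0, 0, 0.0006, 0, 0, 0.0637, 1]],
])

```text
time_s: 12.65
ee_pos: [0.5202, -0.1764, 0.1637]
eef_rot: [3.141, -0.0, 2.985]
force: [0.6, 0.1, -1.3]
grip_width: 0.0099
grip_force: 30.0
```

```bash
python3 -c "
from h import *
o=ctrl.get_obs();print(o['ee_pos'],o['force'],o['moment'],o['qpos'])"
```

```text
[ 0.5201534  -0.17636315  0.16373602] [ 0.58687457  0.06991729 -1.29652471] [-0.02307329 -0.01253502  0.00807579] [-3.93609304e-01  3.35550980e-01  1.57420898e+00  5.72635181e-05
  1.23222011e+00 -1.80780392e+00]
```

The force vanished and the tool sank 1 mm, so the tongue is probably already in the slot. I probe further down gently.

To row units: 1.5 mm / 500 = 0.003, 1.2 mm / 500 = 0.0024.

Emit:
arm_command([
  [[0, 0, 0.0008, 0, 0, 0, 1], [0, 0, 0.0016, 0, 0, 0, 1], [0, 0, 0.0024, 0, 0, 0, 1], [0, 0, 0.003, 0, 0, 0, 1], [0, 0, 0.003, 0, 0, 0, 1]],
])

```text
time_s: 13.15
ee_pos: [0.5203, -0.1764, 0.1625]
eef_rot: [3.142, 0.0, 2.986]
force: [-0.7, -0.2, -1.3]
grip_width: 0.0097
grip_force: 30.0
```

To row units: 4 mm / 500 = 0.008, 3.5 mm / 500 = 0.007.

Emit:
arm_command([
  [[0, 0, 0.0012, 0, 0, 0, 1], [0, 0, 0.0024, 0, 0, 0, 1], [0, 0, 0.0036, 0, 0, 0, 1], [0, 0, 0.0048, 0, 0, 0, 1], [0, 0, 0.006, 0, 0, 0, 1], [0, 0, 0.007, 0, 0, 0, 1], [0, 0, 0.008, 0, 0, 0, 1], [0, 0, 0.008, 0, 0, 0, 1]],
])

```text
time_s: 13.95
ee_pos: [0.5203, -0.1764, 0.1585]
eef_rot: [3.142, 0.0, 2.986]
force: [-0.3, -0.2, -1.9]
grip_width: 0.0096
grip_force: 30.0
```

To row units: 1.5 mm / 500 = 0.003, 1.2 mm / 500 = 0.0024.

Emit:
arm_command([
  [[0, 0, 0.0008, 0, 0, 0, 1], [0, 0, 0.0016, 0, 0, 0, 1], [0, 0, 0.0024, 0, 0, 0, 1], [0, 0, 0.003, 0, 0, 0, 1], [0, 0, 0.003, 0, 0, 0, 1]],
])

```text
time_s: 14.45
ee_pos: [0.5204, -0.1764, 0.1574]
eef_rot: [-3.141, 0.001, 2.986]
force: [-0.8, 1.6, 4.3]
grip_width: 0.0098
grip_force: 30.0
```

Contact came exactly at the expected home height. Now I release and retreat straight up.

To row units: -120 mm / 500 = -0.24, -90 mm / 500 = -0.18.

Emit:
arm_command([
  [[0, 0, -0.0004, 0, 0, 0, 0.6], [0, 0, -0.0004, 0, 0, 0, 0.4], [0, 0, -0.0004, 0, 0, 0, 0.2], [0, 0, -0.0004, 0, 0, 0, 0.2], [0, 0, -0.0004, 0, 0, 0, 0.2], [0, 0, -0.04, 0, 0, 0, 0.2], [0, 0, -0.1, 0, 0, 0, 0.2], [0, 0, -0.18, 0, 0, 0, 0.2], [0, 0, -0.24, 0, 0, 0, 0.2], [0, 0, -0.24, 0, 0, 0, 0.2], [0, 0, -0.24, 0, 0, 0, 0.2]],
])

```text
time_s: 15.55
ee_pos: [0.5203, -0.1764, 0.2769]
eef_rot: [-3.141, 0.001, 2.986]
force: [1.0, -0.7, -0.6]
grip_width: 0.0378
grip_force: 0.0
```

Run:
```python
from h import *
o=ctrl.get_obs(); print(o["ee_pos"],o["force"],o["grip_width"])
S=grab("scene");W=grab("wrist")
a=cv2.resize(S[0][170:330,190:390],(500,400),interpolation=cv2.INTER_CUBIC)
b=cv2.resize(W[0][130:290,260:380],(300,400),interpolation=cv2.INTER_CUBIC)
cv2.imwrite("pics/f.png",np.hstack([a,b]))
X=cloud(W[1],W[2]); r=np.hypot(X[...,0]-.5204,X[...,1]+.1764)
q=X[(r<.025)&(X[...,2]>.176)&(X[...,2]<.2)]; print("wing top",len(q),np.median(q[:,2]) if len(q) else 0)
q=X[(r<.0135)&(X[...,2]>.14)&(X[...,2]<.16)]; print("collar top",len(q),np.median(q[:,2]))
q=X[(r<.16)&(r>.05)&(abs(X[...,2]-.146)<.006)]; print("arm top",len(q),np.median(q[:,2]))
```

```text
[ 0.52027782 -0.17641355  0.27687673] [ 0.97400283 -0.71806562 -0.61078103] 0.03778506577763861
wing top 606 0.18407027386345737
collar top 399 0.1526531430986725
arm top 1814 0.1465290158336154
```

View pics/f.png

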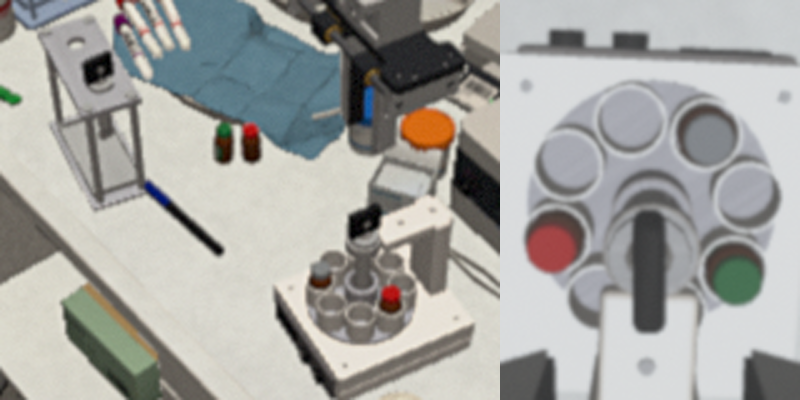

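The spindle is seated: wing top at 184 mm and collar top at 152.6 mm, on an arm reading of 146.5 mm. The carousel is flat and the short spindle still hangs. I'm handing in.

```bash
python3 -c "
from station import ctrl
print(ctrl.hand_in())"
```

```text
the job is handed in; nothing more can be done
None
```

The long spindle is home in the mixer: its tongue dropped into the drive and its collar sits fully down on the arm. The carousel is flat, the short spindle still hangs in the stand, and the job was handed in at about 16 s.

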